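Crimp the sample vial and hold it up with the tongs

ROBOT

A 6-joint arm with a two-finger parallel gripper is mounted at the origin on the work surface. World frame = base frame: x ahead of the robot, y to its left, z up, the work surface at z = 0. Lengths are in mm, angles in rad, forces in N, time in s.
With the tool pointing down it reaches from about 350 to 875 mm from the base axis. Payload 4.2 kg.
Tool frame: the origin (TCP) lies at the very end of the fingers, on their centre line; the grasp point (between the pads) lies 19 mm behind it; z points along the fingers, y is the line along which they close (so a half turn about z gives the same grasp; the last joint's range is limited). The gripper opens to 85 mm and grips with 20 to 120 N. Pads are 22 mm wide; open, the fingers measure 114 mm over their backs; the gripper's body (76 mm by 85 mm) begins 54 mm behind the grasp point. The pads swing forward as they close: fully open they stand 13 mm farther back than shut.
Start: joints at [1.402, 0.385, 0.008, 0, -1.194, -0.259], TCP at [259.26, 568.668, 231.312] pointing down, gripper open.
Joint ranges: [-3.14, 3.14], [-1.21, 2.06], [-1.07, 1.41], [-3.16, 2.05], [-2.99, -0.16], [-3.1, 3.1]. Speed limits (rad/s): [2.79, 2.79, 3.14, 3.14, 3.14, 3.14].

INTERFACE

Orientations are given as a unit quaternion [x, y, z, w].
In Python, from bench import read_state, get_image, camera_model, job_done gives the robot as it stands.
- The arm moves only by the shell command python3 -m handwheel 'ROWS'. ROWS is JSON, a list of rows, each a list of 7 numbers: the shift along the tool's x, y, z in m, then the turn, a rotation vector about the tool's x, y, z in rad, then the gripper's target within -1 to 1 (fully open at 1, half-way at 0, shut at -1). In form: [[dx, dy, dz, wx, wy, wz, jaw], ...]. A call has 1 to 10 rows; each row is the pose to reach, as a shift and turn from the pose commanded when the call began, along the tool's axes at that moment; what a row does not reach only later rows make up. A row lasts 1/8 s, in which the tool goes at most 62.5 mm and 10.7 degrees, less where a joint would pass 70% of its speed; a pose out of reach is approached as far as the arm can. A call with a gripper value outside its range is refused whole. The fingers move at their own pace and stop on an object; the grip force is fixed at half the most. Time passes only in rows, so rows that repeat a pose let the fingers close. It gives the time, the measured TCP pose, the force, the opening and the grip force at its end, in the units of the state.
- read_state(): the state, without advancing time (a new reading comes with each control period).
- get_image(name): name is "scene" or "side" or "wrist"; returns (picture, depth): 384x512x3 uint8, blue, green, red; 384x512 float32, mm along the optical axis (not along the pixel's ray), 0 where there is no reading.
- camera_model(name): a dict with "K" (3x3 intrinsics, pixels), "dist" ([k1, k2, p1, p2, k3] as OpenCV has them; the pictures are not rectified), "rvec" (rotation vector, rad) and "tvec" (3), from world to camera coordinates, as OpenCV has them; the wrist camera has in their place "hand_eye" (4x4, takes a point from camera to tool coordinates, whose origin is the TCP and whose axes are the flange's). Camera axes: x right, y down, z forward; pixel columns grow to the right and rows downward; lengths in mm; the calibration is good to about 2 mm. A picture is of the moment at which its call begins: read the wrist's pose just before it. camera_model takes no time and is no camera call.
- job_done(): hands the job in; it is judged then, once.
The state is a dict: "clock": time; "joints": joint angles; "joint_vel": joint speeds; "joint_efforts": joint torques, N m; "position": TCP position; "ee_rot": TCP orientation; "contact_force": force on the tool from outside, world axes, zero at the start; "wrist_torque": the same for the moment, N m; "gripper_width": finger opening in mm; "grasp_force": force on a finger pad.
Only numpy, scipy, OpenCV 4.12 (cv2) and the standard library are available. Lean on these libraries where they do the work, as an engineer would, in place of code of your own. Each camera call takes 0.05 s, during which the arm holds its last target. There are 200 camera calls.

TASK

Cap the amber sample vial standing in the blue bench press: bring the red-handled lever all the way down to its stop, then ease it back up to the top slowly, never letting it spring back. Then pick up the blue-and-steel tongs, pinch the vial in their tips (never touch the vial with the gripper), take it out of the press and finish holding it still and upright in the tongs, its base at least 120 mm above the bench and clear of the press; keep holding, do not put anything down. Leave the other things on the bench where they are.

Things in the scene. Friction and masses are not known exactly. Their poses are not given: they have to be found in the camera images.
- press: Blue press, fixed, open at front (-x) and sides. Origin on the bench under the vial; z up. mm: base x -50..80, y -65..65, z 0..30; anvil top z 45, diameter 38, at x=y=0, carrying the vial; post 30 wide at x 45, y 45; head x -25..60, y -25..65, z 172..242; ram 22 wide over the vial, underside z 136 (114 with lever down), round it a dark collar, only for show, underside 122 (100)
- lever (a joint): Lever of the press, rad: 0 = up, home, held there by its spring; 0.70 = down at its stop. The handle needs about 3 N at first and 11 N at the stop, plus 3 N for each rad/s. Let go at the bottom it springs back at about 4 rad/s; let go below 0.05 it goes home at about 1 rad/s.
- lever_grip (a point): Middle of the lever's red handle: round bar, diameter 22, 75 mm long, level along the press's x, free on both sides, below and at its end towards the robot; point on its axis. A 12 mm rod joins it 50 mm farther along press +x and runs to the head on the press's +y side. Lever up: 275 mm above the bench; down: 169 mm.
- lever_hinge (a point): Point on the lever's hinge axis, 215 mm above the bench, straight across from lever_grip; the axis runs along the press's x. The handle moves about it on a radius of 155 mm on the press's -y side, from 0.40 rad above level (lever up) to 0.30 rad below level (lever down).
- vial_mid (a point): Amber glass sample vial with aluminium cap, standing in the press, 45 g. Body diameter 26 mm up to 47 mm height, cap diameter 21 mm, whole height 60 mm. The point is its centre, 30 mm above its base; z up along the vial.
- tongs_grip (a point): Tongs, 0.12 kg, lying on edge: blue block behind, two upright steel strips (24 mm high) hinged to it and sprung apart, a flat blue patch (70 mm long) outside each. Point midway between the patches, 100 mm ahead of the hinges, 12 mm above the underside. x to the tips, z up, y across. 62 mm over the patches when open; both strips swing in alike. Block ends 14 mm behind the hinges.
- tongs_tips (a point): Point midway between the two blue tips, 205 mm ahead of the hinges, 105 mm ahead of tongs_grip, half-way up. The tips are shallow upright V jaws, 24 mm high, reaching 16 mm ahead of and behind this point. Clear gap between the jaws 56 mm when open.
- tongs_left (a joint): Angle each strip of the tongs is squeezed in, rad: 0 = open (moves from 8 N a side at the patches); 0.04 = patches parallel, 54 mm over them, clear gap at the tips 40 mm: the best squeeze to carry the tongs open (more open they swing about in the fingers); about 0.095 = jaws on the vial, 43 mm over the patches (14 N a side for the spring alone).
- analyser_mid (a point): Grey handheld analyser with blue screen, 190 x 100 x 55 mm, lying; its centre. Leave alone.
- tape_mid (a point): Roll of clear tape lying flat, diameter 96, 48 mm high; its centre. Leave alone.
- cutter_mid (a point): Yellow closed box cutter, 140 x 30 x 18 mm; its centre. Leave alone.
- rack_mid (a point): White rack with ten spare vials, 70 x 200 mm, 60 mm high; its centre. Leave alone.

How it is judged:
By the outcome, as a careful person would: the job done as asked, in the order asked, and still so for the second after the job is handed in, while the arm keeps its last pose, push and grip.
It also fails if it takes over 61 s, if anything falls off the work surface, if the arm or the gripper's body presses on something with over 40 N, if the wrist force passes 120 N, or if a joint passes its speed limit or range.

## Working session

There is one attempt and no reset: what is moved stays moved. The work goes in short steps, Python scripts to look and compute and a shell command to move; the robot and the scene stay as the last step left them, time stands still between calls to the robot, and variables do not carry over. Pictures are saved under pics/ and viewed, at most 13 in all, crops included, and the job is handed in when it is done.

```bash
ls; mkdir -p pics; cat > h.py <<'E'
import numpy as np, cv2
from scipy.spatial.transform import Rotation as R
from bench import read_state, get_image, camera_model
def pose():
    s=read_state(); T=np.eye(4); T[:3,:3]=R.from_quat(s['ee_rot']).as_matrix(); T[:3,3]=s['position']; return T
def cam(name,T=None):
    m=camera_model(name); K=np.array(m['K'],float); d=np.array(m['dist'],float)
    if 'rvec' in m:
        W=np.eye(4); W[:3,:3]=cv2.Rodrigues(np.array(m['rvec'],float))[0]; W[:3,3]=np.ravel(m['tvec']); C=np.linalg.inv(W)
    else: C=(pose() if T is None else T)@np.array(m['hand_eye'])
    return K,d,C
def ray(c,uv):
    K,d,C=c; p=cv2.undistortPoints(np.array(uv,float).reshape(-1,1,2),K,d).reshape(-1,2)
    return C[:3,3],np.c_[p,np.ones(len(p))]@C[:3,:3].T
def onz(c,uv,z):
    o,r=ray(c,uv); return o+r*((z-o[2])/r[:,2])[:,None]
def withdepth(c,uv,dep):
    o,r=ray(c,uv); return o+r*np.array(dep,float).reshape(-1,1)
def cloud(c,dep):
    v,u=np.mgrid[0:dep.shape[0],0:dep.shape[1]]
    P=withdepth(c,np.c_[u.ravel(),v.ravel()],dep.ravel()); return P.reshape(*dep.shape,3)
def proj(c,P):
    K,d,C=c; W=np.linalg.inv(C); return cv2.projectPoints(np.array(P,float).reshape(-1,3),cv2.Rodrigues(W[:3,:3])[0],W[:3,3],K,d)[0].reshape(-1,2)
E
python3 - <<'E'
from h import *
s=read_state(); print(s)
ims=[]
for n in ['scene','side','wrist']:
    T=pose(); i,d=get_image(n); cv2.imwrite(f'pics/{n}0.png',i); np.savez(f'{n}0.npz',i=i,d=d,T=T); print(n,cam(n)[2].round(2).tolist(),cam(n)[0].round(0).tolist(),(d>0).mean())
E
```

```text
pics
{'clock': 0.0, 'joints': array([ 1.40157360e+00,  3.85550470e-01,  6.60849530e-03, -4.75080929e-04,
       -1.19398799e+00, -2.58607953e-01]), 'joint_vel': array([ 0.00012891,  0.00034911,  0.00163813, -0.00094279, -0.00085658,
        0.00065584]), 'joint_efforts': array([ 2.55586438e-04, -3.92290914e+01,  1.88393873e+01,  4.18602750e+00,
       -4.69249891e-03,  8.87764529e-09]), 'position': array([259.05294886, 568.14094257, 230.22201912]), 'ee_rot': array([ 9.77188040e-01, -2.12373132e-01, -1.72898622e-04,  1.07561788e-03]), 'contact_force': array([ 0.34864463, -0.52402897, -0.28447615]), 'wrist_torque': array([-0.01265225, -0.01939076,  0.02575129]), 'grasp_force': 0.0, 'gripper_width': 85.49647032004569}
scene [[0.81, 0.36, -0.45, 1026.99], [0.58, -0.5, 0.65, -671.92], [0.01, -0.79, -0.62, 806.91], [0.0, 0.0, 0.0, 1.0]] [[374.0, 0.0, 262.0], [0.0, 374.0, 191.0], [0.0, 0.0, 1.0]] 0.9957173665364584
side [[-0.96, -0.21, 0.2, 354.97], [-0.29, 0.66, -0.69, 725.12], [0.01, -0.72, -0.69, 941.14], [0.0, 0.0, 0.0, 1.0]] [[443.0, 0.0, 244.0], [0.0, 443.0, 199.0], [0.0, 0.0, 1.0]] 0.9957326253255209
wrist [[-0.41, -0.87, -0.26, 325.82], [-0.91, 0.4, 0.12, 537.17], [0.0, 0.29, -0.96, 372.32], [0.0, 0.0, 0.0, 1.0]] [[286.0, 0.0, 258.0], [0.0, 286.0, 194.0], [0.0, 0.0, 1.0]] 0.9959513346354166
```

View pics/scene0.png

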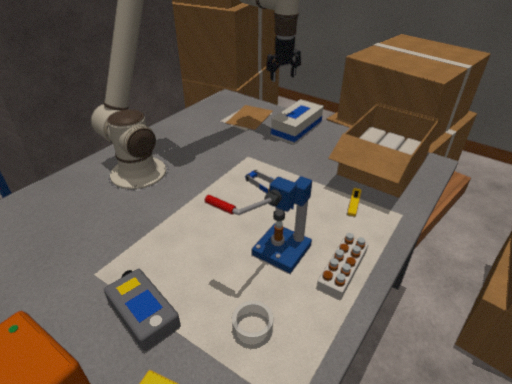

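View pics/side0.png

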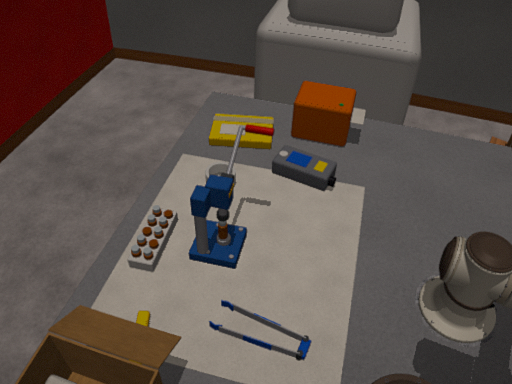

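The scene picture shows the red handle at (220,204) and the press base at (282,247). The side picture shows the tongs with the block at (304,347) and the tips at (225,305) and (214,326), pointing away from the robot (+x). The vial is at (223,232).

```bash
cat > m.py <<'E'
from h import *
def mask(i,col):
    h=cv2.cvtColor(i,cv2.COLOR_BGR2HSV); H,S,V=h[...,0],h[...,1],h[...,2]
    if col=='red': return ((H<5)|(H>174))&(S>170)&(V>70)
    if col=='blue': return (H>98)&(H<125)&(S>130)&(V>30)
    if col=='amber': return (H>4)&(H<18)&(S>120)&(V>40)
if __name__=='__main__':
  for n in ['scene','side']:
    f=np.load(n+'0.npz'); i,d=f['i'],f['d']; c=cam(n); P=cloud(c,d)
    for col in ['red','blue','amber']:
        k,l,st,ce=cv2.connectedComponentsWithStats(mask(i,col).astype(np.uint8),connectivity=8)
        for j in range(1,k):
            if st[j,4]<12: continue
            q=P[(l==j)&(d>0)]; 
            if len(q)<8: continue
            m=np.median(q,0)
            if not(100<m[0]<900 and -500<m[1]<600): continue
            r=cv2.minAreaRect(q[:,:2].astype(np.float32))
            print(n,col,st[j].tolist(),'med',m.round(0),'lo',np.percentile(q,3,0).round(0),'hi',np.percentile(q,97,0).round(0),'rect',np.round(r[0]),np.round(r[1]),round(r[2],1))
E
python3 m.py
```

```text
scene red [206, 195, 29, 18, 222] med [ 594. -212.  283.] lo [ 559. -217.  276.] hi [ 626. -203.  287.] rect [ 592. -210.] [71. 16.] 3.0
scene blue [271, 117, 51, 25, 243] med [354. 520.  26.] lo [248. 513.  13.] hi [361. 727.  38.] rect [347. 610.] [264. 111.] 63.0
scene blue [249, 171, 8, 6, 31] med [364. 225.  18.] lo [353. 211.  11.] hi [369. 234.  22.] rect [361. 222.] [18. 25.] 5.6
scene blue [270, 177, 41, 34, 875] med [665. -12. 230.] lo [617. -42. 183.] hi [688.  36. 242.] rect [637.  59.] [ 88. 223.] 11.8
scene blue [260, 185, 8, 7, 28] med [441. 178.  15.] lo [426. 171.   8.] hi [460. 181.  22.] rect [442. 176.] [ 5. 35.] 77.7
scene blue [253, 226, 58, 47, 1288] med [661. -43.  29.] lo [590. -85.  13.] hi [710.  34.  32.] rect [647. -22.] [126. 130.] 2.8
scene blue [125, 290, 37, 33, 663] med [ 505. -399.   56.] lo [ 471. -428.   54.] hi [ 537. -369.   58.] rect [ 503. -397.] [61. 71.] 78.3
scene amber [275, 227, 8, 14, 90] med [639. -31.  73.] lo [629. -36.  50.] hi [644. -21.  91.] rect [638. -28.] [20. 12.] 41.9
scene amber [340, 238, 13, 14, 77] med [801.  63.  47.] lo
[... 2798 characters left out ...]
792.  22.  38.] hi [807.  40.  48.] rect [798.  31.] [23. 10.] 48.4
side amber [137, 239, 9, 7, 30] med [827.  75.  45.] lo [821.  63.  39.] hi [841.  80.  49.] rect [830.  73.] [22. 13.] 24.3
side amber [149, 239, 9, 10, 63] med [798.  67.  46.] lo [790.  53.  39.] hi [808.  77.  50.] rect [799.  65.] [25. 21.] 69.6
side amber [131, 250, 10, 7, 31] med [824. 113.  44.] lo [819. 101.  40.] hi [842. 119.  49.] rect [828. 110.] [24. 18.] 29.2
side amber [144, 252, 9, 7, 31] med [790. 110.  45.] lo [785.  98.  41.] hi [803. 116.  49.] rect [792. 108.] [23. 14.] 40.0
side amber [15, 305, 166, 79, 7683] med [741. 429. 144.] lo [607. 342.   7.] hi [836. 498. 174.] rect [771. 439.] [218. 345.] 88.5
```

```bash
cat >> h.py <<'E'
def go(p,yaw,tilt=0):
    "rows' shift (m) and turn to TCP p, tool x at world yaw, pointing down"
    T=pose(); G=np.eye(4); G[:3,:3]=(R.from_euler('z',yaw)*R.from_euler('x',np.pi)).as_matrix(); G[:3,3]=p
    D=np.linalg.inv(T)@G; print('row',(D[:3,3]/1000).round(4).tolist(),R.from_matrix(D[:3,:3]).as_rotvec().round(4).tolist(),'at',T[:3,3].round(1))
E
python3 -c "
from h import *
go([259,568,400],-.43); go([585,-203,400],.049)
i=np.load('wrist0.npz')['i']; print(camera_model('wrist')['hand_eye'])"
```

```text
row [0.0, 0.0006, -0.1695] [0.0016, -0.0001, 0.0021] at [259.1 568.3 230.5]
row [0.6166, 0.5668, -0.1685] [0.0016, 0.0003, -0.4769] at [259.1 568.3 230.5]
[[ 3.97350404e-04 -9.57822003e-01 -2.87361885e-01  7.36271308e+01]
 [ 9.99999447e-01  6.60458245e-04 -8.18658517e-04  8.63802924e-01]
 [ 9.73919667e-04 -2.87361401e-01  9.57821735e-01 -1.41826829e+02]
 [ 0.00000000e+00  0.00000000e+00  0.00000000e+00  1.00000000e+00]]
```

```bash
python3 -m handwheel '[[0,0,-0.06,0,0,0,1],[0.05,0.05,-0.12,0,0,-0.1,1],[0.617,0.567,-0.169,0.0016,0,-0.477,1],[0.617,0.567,-0.169,0.0016,0,-0.477,1],[0.617,0.567,-0.169,0.0016,0,-0.477,1],[0.617,0.567,-0.169,0.0016,0,-0.477,1],[0.617,0.567,-0.169,0.0016,0,-0.477,1],[0.617,0.567,-0.169,0.0016,0,-0.477,1],[0.617,0.567,-0.169,0.0016,0,-0.477,1],[0.617,0.567,-0.169,0.0016,0,-0.477,1]]'; python3 -c "
from h import *
go([585,-203,400],.049)"
```

```text
clock: 1.4
position: [471.2, 63.7, 375.2]
ee_rot: [1.0, 0.025, 0.0, -0.001]
contact_force: [1.2, 0.8, -0.5]
gripper_width: 85.6
grasp_force: 0.0
row [0.1005, 0.272, -0.0253] [-0.0019, -0.0006, 0.0006] at [471.2  63.7 375.2]
```

```bash
python3 -m handwheel '[[0.1,0.272,-0.025,0,0,0,1],[0.1,0.272,-0.025,0,0,0,1],[0.1,0.272,-0.025,0,0,0,1],[0.1,0.272,-0.025,0,0,0,1],[0.1,0.272,-0.025,0,0,0,1],[0.1,0.272,-0.025,0,0,0,1]]'; python3 - <<'E'
from h import *; from m import mask
T=pose(); i,d=get_image('wrist'); cv2.imwrite('pics/w1.png',i); c=cam('wrist',T)
mk=mask(i,'red')&(d>0); P=cloud(c,d)[mk]; v,u=np.nonzero(mk); print(T[:3,3],len(P),u.min(),u.max(),v.min(),v.max())
r=cv2.minAreaRect(np.c_[u,v].astype(np.float32)); bx=cv2.boxPoints(r); print(r,'on z=275:',onz(c,bx,275).round(1).tolist())
print('cloud',np.percentile(P,[2,50,98],0).round(1).tolist())
E
```

```text
clock: 2.15
position: [584.8, -203.5, 397.6]
ee_rot: [1.0, 0.023, -0.001, -0.001]
contact_force: [-1.1, 0.5, -0.1]
gripper_width: 85.7
grasp_force: 0.0
[ 584.7699914  -203.53565089  397.58046222] 1665 247 269 143 221
((258.0, 182.0), (78.0, 22.0), 90.0) on z=275: [[626.5, -191.9, 275.0], [627.4, -212.1, 275.0], [550.5, -216.4, 275.0], [549.5, -194.5, 275.0]]
cloud [[555.8, -214.4, 277.3], [592.7, -204.1, 284.0], [626.2, -193.9, 286.2]]
```

View pics/w1.png

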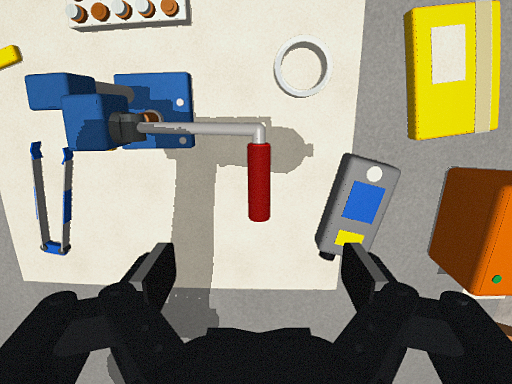

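The wrist picture shows the handle centred at (258,182), with the fingers already lined up across it and the rod bend at (262,130), clear of them.

```bash
python3 -m handwheel '[[0,0,0.06,0,0,0,1],[0,0,0.12,0,0,0,1],[0,0,0.142,0,0,0,1],[0,0,0.142,0,0,0,0],[0,0,0.142,0,0,0,-1],[0,0,0.142,0,0,0,-1],[0,0,0.142,0,0,0,-1],[0,0,0.142,0,0,0,-1],[0,0,0.142,0,0,0,-1]]'; python3 - <<'E'
from h import *
s=read_state(); print(s['joints'].round(2),s['wrist_torque'])
import math
for a in np.arange(.4,-.33,-.1): print(round(a,2), round(155*math.cos(a)-155*math.cos(.4),1), round(155*(math.sin(a)-math.sin(.4)),1))
E
```

```text
clock: 3.32
position: [585.2, -203.7, 260.2]
ee_rot: [1.0, 0.024, 0.002, 0.002]
contact_force: [0.6, -7.2, 2.3]
gripper_width: 20.1
grasp_force: 58.5
[-0.07  0.36  0.03  0.   -1.25  1.69] [-2.09630944 -0.11510141  0.07584187]
0.4 0.0 0.0
0.3 5.3 -14.6
0.2 9.1 -29.6
0.1 11.5 -44.9
0.0 12.2 -60.4
-0.1 11.5 -75.8
-0.2 9.1 -91.2
-0.3 5.3 -106.2
```

```bash
python3 -m handwheel '[[0,0.004,0.010,0,0,0,-1],[0,0.007,0.0205,0,0,0,-1],[0,0.0095,0.031,0,0,0,-1],[0,0.011,0.042,0,0,0,-1],[0,0.012,0.0525,0,0,0,-1],[0,0.012,0.0635,0,0,0,-1],[0,0.0115,0.0745,0,0,0,-1],[0,0.010,0.085,0,0,0,-1],[0,0.008,0.0955,0,0,0,-1],[0,0.005,0.106,0,0,0,-1]]'
```

```text
clock: 4.58
position: [585.7, -211.7, 156.9]
ee_rot: [1.0, 0.025, 0.003, 0.004]
contact_force: [-3.3, -17.0, 10.7]
gripper_width: 19.8
grasp_force: 70.5
```

```bash
python3 -m handwheel '[[0,-0.001,0.004,0,0,0,-1],[0,-0.002,0.008,0,0,0,-1],[0,-0.002,0.008,0,0,0,-1],[0,-0.002,0.008,0,0,0,-1]]'; python3 - <<'E'
from h import *; from m import mask
i,d=get_image('side'); c=cam('side'); mk=mask(i,'red')&(d>0); P=cloud(c,d)[mk]; print(len(P),np.percentile(P,[2,50,98],0).round(1).tolist())
T=pose(); i,d=get_image('wrist'); cv2.imwrite('pics/w2.png',i); c=cam('wrist',T); mk=mask(i,'red')&(d>0); P=cloud(c,d)[mk]; print(len(P),np.percentile(P,[2,50,98],0).round(1).tolist()); print(read_state()['contact_force'],T[:3,3])
E
```

```text
clock: 5.08
position: [585.6, -209.5, 148.4]
ee_rot: [1.0, 0.024, 0.002, 0.004]
contact_force: [-3.0, -17.0, 8.3]
gripper_width: 20.1
grasp_force: 71.1
10287 [[2404.1, -2247.7, -648.5], [2421.6, -1483.6, -358.8], [2438.4, -962.9, 18.3]]
6445 [[558.6, -219.9, 173.1], [598.0, -209.7, 179.6], [627.3, -199.5, 181.7]]
[ -2.89545923 -16.48813597   7.50443199] [ 585.5834898  -209.49717669  148.38604221]
```

```bash
python3 -m handwheel '[[0,0,0.004,0,0,0,-1],[0,0,0.008,0,0,0,-1],[0,0,0.008,0,0,0,-1]]'; python3 - <<'E'
from h import *; from m import mask
T=pose(); i,d=get_image('wrist'); cv2.imwrite('pics/w3.png',i); c=cam('wrist',T); mk=mask(i,'red')&(d>0); P=cloud(c,d)[mk]; print(len(P),np.percentile(P,[2,50,98],0).round(1).tolist()); print(read_state()['contact_force'],T[:3,3])
E
```

```text
clock: 5.55
position: [585.8, -208.9, 144.9]
ee_rot: [1.0, 0.025, 0.003, 0.004]
contact_force: [-10.5, -8.8, 25.4]
gripper_width: 20.3
grasp_force: 73.8
6473 [[559.4, -219.2, 170.6], [598.2, -208.9, 176.8], [627.2, -198.7, 178.9]]
[-10.22907744  -8.87070739  26.04471434] [ 585.75200183 -208.8984484   144.86648443]
```

View pics/w3.png

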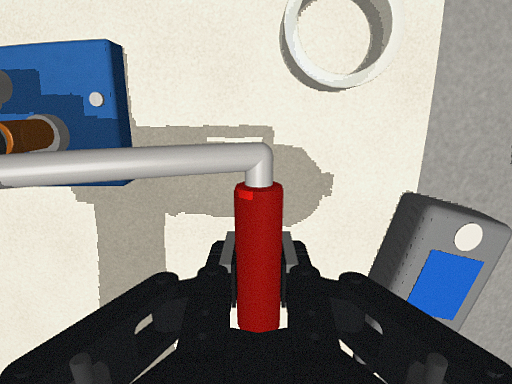

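The picture shows the handle held squarely between the fingers at (258,255) and the rod level. The force has risen to 25 N, so the lever is on its stop. Next I ease it up.

```bash
python3 -m handwheel '[[0,0,-0.004,0,0,0,-1],[0,0,-0.008,0,0,0,-1],[0,0.001,-0.012,0,0,0,-1],[0,0.002,-0.016,0,0,0,-1],[0,0.003,-0.02,0,0,0,-1],[0,0.004,-0.024,0,0,0,-1],[0,0.0045,-0.028,0,0,0,-1],[0,0.005,-0.032,0,0,0,-1],[0,0.0055,-0.036,0,0,0,-1],[0,0.006,-0.04,0,0,0,-1]]'
python3 -m handwheel '[[0,0.0005,-0.004,0,0,0,-1],[0,0.001,-0.008,0,0,0,-1],[0,0.001,-0.012,0,0,0,-1],[0,0.001,-0.016,0,0,0,-1],[0,0.001,-0.02,0,0,0,-1],[0,0.001,-0.024,0,0,0,-1],[0,0.0005,-0.028,0,0,0,-1],[0,0,-0.032,0,0,0,-1],[0,-0.0005,-0.036,0,0,0,-1],[0,-0.001,-0.04,0,0,0,-1]]'
```

```text
clock: 6.85
position: [585.8, -215.2, 178.6]
ee_rot: [1.0, 0.024, 0.002, 0.004]
contact_force: [-1.4, -13.7, 3.9]
gripper_width: 20.2
grasp_force: 67.7
clock: 8.1
position: [585.7, -214.3, 219.2]
ee_rot: [1.0, 0.024, 0.002, 0.004]
contact_force: [0.2, -14.9, 4.1]
gripper_width: 20.2
grasp_force: 63.5
```

```bash
python3 -m handwheel '[[0,-0.0005,-0.0035,0,0,0,-1],[0,-0.0015,-0.007,0,0,0,-1],[0,-0.0025,-0.0105,0,0,0,-1],[0,-0.0035,-0.014,0,0,0,-1],[0,-0.0045,-0.0175,0,0,0,-1],[0,-0.0055,-0.021,0,0,0,-1],[0,-0.007,-0.0245,0,0,0,-1],[0,-0.0085,-0.028,0,0,0,-1],[0,-0.0095,-0.031,0,0,0,-1]]'; python3 - <<'E'
from h import *; from m import mask
T=pose(); i,d=get_image('wrist'); cv2.imwrite('pics/w4.png',i); c=cam('wrist',T); mk=mask(i,'red')&(d>0); P=cloud(c,d)[mk]; print(len(P),np.percentile(P,[2,50,98],0).round(1).tolist()); print(read_state()['contact_force'],T[:3,3])
E
```

```text
clock: 9.22
position: [585.4, -206.6, 251.7]
ee_rot: [1.0, 0.024, 0.003, 0.006]
contact_force: [0.2, -18.3, 3.4]
gripper_width: 19.8
grasp_force: 60.5
6087 [[556.5, -217.0, 269.9], [596.9, -206.8, 276.7], [627.0, -196.5, 278.8]]
[  0.41643904 -19.23767501   3.67293651] [ 585.35525247 -206.61513645  251.71559369]
```

```bash
python3 -m handwheel '[[0,-0.001,-0.003,0,0,0,-1],[0,-0.002,-0.006,0,0,0,-1],[0,-0.003,-0.0085,0,0,0,-1],[0,-0.003,-0.011,0,0,0,-1],[0,-0.003,-0.011,0,0,0,-1]]'; python3 - <<'E'
from h import *; from m import mask
T=pose(); i,d=get_image('wrist'); c=cam('wrist',T); mk=mask(i,'red')&(d>0); P=cloud(c,d)[mk]; print(len(P),np.percentile(P,[2,50,98],0).round(1).tolist()); print(read_state()['contact_force'],T[:3,3])
E
```

```text
clock: 9.9
position: [585.1, -203.6, 260.1]
ee_rot: [1.0, 0.024, 0.002, 0.005]
contact_force: [3.3, -21.0, -3.0]
gripper_width: 20.3
grasp_force: 59.5
6043 [[556.3, -213.9, 277.6], [596.8, -203.9, 284.4], [626.9, -193.6, 286.4]]
[  2.08558591 -20.61071519  -2.78177584] [ 585.14089641 -203.55238652  260.10687566]
```

```bash
python3 -m handwheel '[[0,0.003,0,0,0,0,-1],[0,0.003,0,0,0,0,-0.5],[0,0.003,0,0,0,0,0],[0,0.003,0,0,0,0,1],[0,0.003,0,0,0,0,1],[0,0.003,0,0,0,0,1],[0,0,-0.06,0,0,0,1],[0,0,-0.12,0,0,0,1],[0,0,-0.14,0,0,0,1]]'; python3 - <<'E'
from h import *; from m import mask
T=pose(); i,d=get_image('wrist'); c=cam('wrist',T); mk=mask(i,'red')&(d>0); P=cloud(c,d)[mk]; print(len(P),np.percentile(P,[2,50,98],0).round(1).tolist()); print(read_state()['contact_force'],T[:3,3])
f=np.array([458,213]); go([458-30,213,300],-.121); go([440,-120,400],-.0)
E
```

```text
clock: 11.08
position: [584.9, -196.8, 402.9]
ee_rot: [1.0, 0.025, 0.004, 0.0]
contact_force: [0.7, -0.0, -0.2]
gripper_width: 85.4
grasp_force: 0.0
1593 [[556.0, -214.1, 277.1], [592.8, -203.9, 284.0], [626.0, -193.8, 286.2]]
[ 1.31041491 -0.46786896  2.88395847] [ 584.86794094 -196.79072764  402.85804776]
row [-0.1377, -0.4174, 0.1018] [0.0006, -0.01, 0.1707] at [ 585.2 -197.   403.8]
row [-0.1412, -0.0841, 0.0022] [0.0012, -0.01, 0.0497] at [ 585.2 -197.   403.8]
```

```bash
python3 -m handwheel '[[-0.138,-0.417,0.1,0,-0.01,0.17,1],[-0.138,-0.417,0.1,0,-0.01,0.17,1],[-0.138,-0.417,0.1,0,-0.01,0.17,1],[-0.138,-0.417,0.1,0,-0.01,0.17,1],[-0.138,-0.417,0.1,0,-0.01,0.17,1],[-0.138,-0.417,0.1,0,-0.01,0.17,1],[-0.138,-0.417,0.1,0,-0.01,0.17,1],[-0.138,-0.417,0.1,0,-0.01,0.17,1],[-0.138,-0.417,0.1,0,-0.01,0.17,1]]'; python3 - <<'E'
from h import *; from m import mask
T=pose(); i,d=get_image('wrist'); cv2.imwrite('pics/w5.png',i); np.savez('w5.npz',i=i,d=d,T=T); c=cam('wrist',T); P=cloud(c,d); print(T[:3,3])
k,l,st,ce=cv2.connectedComponentsWithStats(mask(i,'blue').astype(np.uint8))
for j in range(1,k):
    if st[j,4]<40: continue
    q=P[(l==j)&(d>0)]; m=np.median(q,0)
    if m[2]>40 or m[0]>620: continue
    t=q[q[:,2]>18]
    if len(t)<5: continue
    r=cv2.minAreaRect(t[:,:2].astype(np.float32)); print(ce[j].round(),st[j,4],m.round(),'top',t.mean(0).round(1),np.round(r[0],1),np.round(r[1]),round(r[2],1))
E
```

```text
clock: 12.25
position: [425.2, 213.5, 297.5]
ee_rot: [0.998, -0.059, -0.005, -0.0]
contact_force: [-0.5, -0.7, -0.1]
gripper_width: 85.4
grasp_force: 0.0
[425.21259013 213.54169684 297.51655373]
[408.  14.] 2662 [595.  -4.  29.] top [595.3  -8.5  28.5] [592.9 -16.1] [132.  40.] 85.8
[236.  55.] 77 [570. 227.  23.] top [567.5 226.9  23. ] [567.2 226.9] [ 6. 32.] 85.8
[283.  56.] 65 [560. 162.  23.] top [559.8 162.9  23. ] [558.6 162.7] [ 7. 32.] 79.3
[279. 137.] 51 [451. 180.  23.] top [451.3 179.8  23.2] [451.5 179.7] [ 2. 60.] 80.2
[258. 200.] 324 [359. 221.  19.] top [357.3 221.3  19.1] [358.3 221. ] [44. 21.] 83.3
[ 69. 243.] 1184 [335. 520.  25.] top [322.2 541.7  28.6] [336.4 563.6] [189.  94.] 51.3
```

View pics/w5.png

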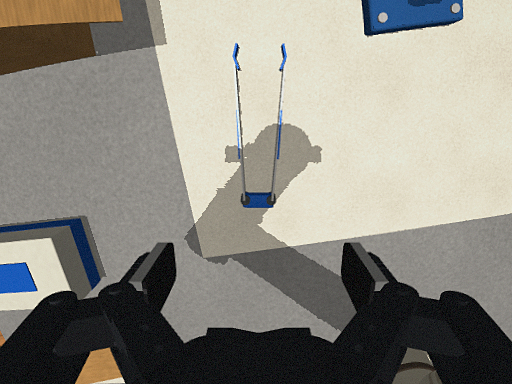

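The picture shows the tongs with the tips at (236,55) and (283,56) and the block at (258,200). The path down is free.

```bash
python3 -c "
from h import *
go([458.8,208.3,45],-.126)"
```

```text
row [0.0359, 0.0006, 0.2526] [-0.0, 0.0101, 0.0056] at [425.7 212.9 298. ]
```

```bash
python3 -m handwheel '[[0.036,0.0006,0.05,0,0.01,0.006,1],[0.036,0.0006,0.1,0,0.01,0.006,1],[0.036,0.0006,0.15,0,0.01,0.006,1],[0.036,0.0006,0.2,0,0.01,0.006,1],[0.036,0.0006,0.252,0,0.01,0.006,1],[0.036,0.0006,0.252,0,0.01,0.006,1],[0.036,0.0006,0.252,0,0.01,0.006,1]]'; python3 - <<'E'
from h import *; from m import mask
T=pose(); i,d=get_image('wrist'); cv2.imwrite('pics/w6.png',i); c=cam('wrist',T); P=cloud(c,d); print(T[:3,3])
k,l,st,ce=cv2.connectedComponentsWithStats(mask(i,'blue').astype(np.uint8))
for j in range(1,k):
    if st[j,4]<40: continue
    q=P[(l==j)&(d>0)]; m=np.median(q,0)
    if m[2]>40 or m[0]>620: continue
    t=q[q[:,2]>18]
    if len(t)<5: continue
    r=cv2.minAreaRect(t[:,:2].astype(np.float32)); print(ce[j].round(),st[j,4],m.round(),'top',t.mean(0).round(1),np.round(r[0],1),np.round(r[1]),round(r[2],1))
go([458.8,208.3,2],-.126)
E
```

```text
clock: 13.18
position: [460.7, 208.9, 47.6]
ee_rot: [0.998, -0.064, 0.001, -0.001]
contact_force: [0.9, -0.0, 0.9]
gripper_width: 85.6
grasp_force: 0.0
[460.71876313 208.92092497  47.59636058]
[202.  52.] 738 [569. 226.  22.] top [567.4 226.6  22.5] [567.2 226.9] [ 7. 33.] 86.5
[316.  52.] 745 [561. 163.  22.] top [559.5 162.7  22.6] [558.5 162.6] [ 8. 32.] 78.9
[212. 244.] 179 [451. 239.  23.] top [454.  238.8  23.2] [458.4 238.6] [ 2. 59.] 86.1
[305. 244.] 172 [446. 180.  23.] top [446.1 179.9  23.2] [449.5 179.7] [ 2. 58.] 80.3
row [-0.0021, 0.0015, 0.0461] [-0.0039, -0.0036, -0.0013] at [460.9 209.4  48.2]
```

View pics/w6.png

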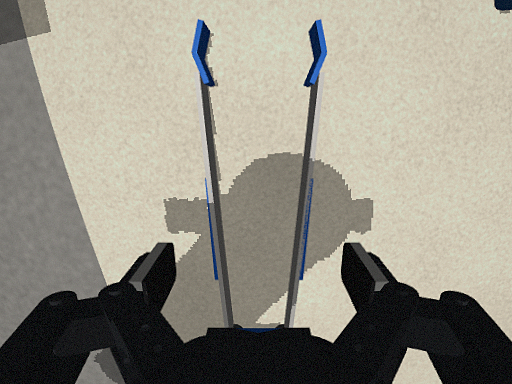

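The picture shows the patches at (212,244) and (305,244), centred between the fingers at about (158,270) and (358,270).

```bash
python3 -m handwheel '[[-0.002,0,0.02,-0.004,-0.004,-0.001,1],[-0.002,0,0.04,-0.004,-0.004,-0.001,1],[-0.002,0,0.046,-0.004,-0.004,-0.001,1],[-0.002,0,0.046,-0.004,-0.004,-0.001,1],[-0.002,0,0.046,-0.004,-0.004,-0.001,0.5],[-0.002,0,0.046,-0.004,-0.004,-0.001,0.27],[-0.002,0,0.046,-0.004,-0.004,-0.001,0.27],[-0.002,0,0.046,-0.004,-0.004,-0.001,0.27],[-0.002,0,0.046,-0.004,-0.004,-0.001,0.27]]'
```

```text
clock: 14.35
position: [458.4, 210.0, 2.0]
ee_rot: [0.998, -0.062, -0.0, 0.0]
contact_force: [-1.1, -0.9, 9.6]
gripper_width: 54.4
grasp_force: 12.8
```

```bash
python3 -m handwheel '[[0,0,-0.01,0,0,0,0.27],[0,0,-0.03,0,0,0,0.27],[0,0,-0.06,0,0,0,0.27],[0,0,-0.1,0,0,0,0.27],[0,0,-0.1,0,0,0,0.27],[0,0,-0.1,0,0,0,0.27]]'; cat > tips.py <<'E'
from h import *; from m import mask
import sys
T=pose(); i,d=get_image('wrist'); cv2.imwrite(f'pics/{sys.argv[1]}.png',i); c=cam('wrist',T); P=cloud(c,d); print(T[:3,3],'w',read_state()['gripper_width'])
k,l,st,ce=cv2.connectedComponentsWithStats(mask(i,'blue').astype(np.uint8))
for j in range(1,k):
    if st[j,4]<100: continue
    q=P[(l==j)&(d>0)&(d<400)]
    if len(q)<50: continue
    t=q[q[:,2]>np.percentile(q[:,2],95)-3]
    r=cv2.minAreaRect(t[:,:2].astype(np.float32)); print(ce[j].round(),st[j,4],'top',np.percentile(t[:,2],95).round(1),t.mean(0).round(1),np.round(r[0],1),np.round(r[1]),round(r[2],1),'in tool',(np.linalg.inv(T)@np.r_[t.mean(0),1])[:3].round(1))
E
python3 tips.py w7
```

```text
clock: 15.1
position: [456.6, 208.9, 99.6]
ee_rot: [0.998, -0.063, -0.003, 0.002]
contact_force: [0.5, -0.7, -1.5]
gripper_width: 54.3
grasp_force: 9.8
[456.64907484 208.9434331   99.55262185] w 54.14193881918373
[198.  30.] 1200 top 121.6 [561.3 220.  120.5] [560.7 220.1] [24.  6.] 0.6 in tool [102.3 -24.1 -21.5]
[319.  31.] 1231 top 121.8 [555.1 170.1 120.6] [554.6 170.2] [ 6. 24.] 75.4 in tool [102.4  26.2 -21.5]
[477.   9.] 1294 top 30.1 [582.   29.3  28.8] [582.1  28. ] [ 9. 36.] 1.0 in tool [147.3 162.1  70.7]
[204. 266.] 485 top 121.5 [459.8 234.2 120.5] [461.  233.9] [ 3. 70.] 83.4 in tool [ -0.2 -25.4 -21.1]
[312. 277.] 370 top 121.8 [446.8 182.9 120.7] [454.4 182.1] [ 3. 70.] 81.6 in tool [ -6.6  27.2 -21.1]
```

View pics/w7.png

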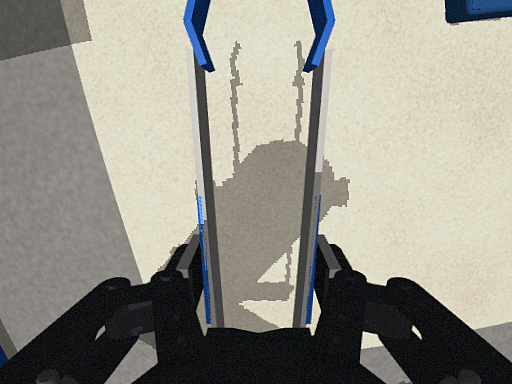

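The picture shows the tongs held level and centred in the fingers, patches at (204,266) and (312,277), tips at the top edge. Next I triangulate the vial from both fixed cameras.

```bash
cat > vial.py <<'E'
from h import *; from m import mask
L={}
for n,roi in [('scene',(270,222,20,26)),('side',(208,212,30,30))]:
    i,d=get_image(n); c=cam(n); cv2.imwrite(f'pics/{n}V.png',i); np.savez(f'{n}V.npz',i=i,d=d)
    x,y,w,h=roi; mk=np.zeros(d.shape,bool); mk[y:y+h,x:x+w]=mask(i,'amber')[y:y+h,x:x+w]
    v,u=np.nonzero(mk); print(n,len(u),u.min(),u.max(),v.min(),v.max())
    mid=[(( u[v==r].min()+u[v==r].max())/2,r) for r in range(v.min()+2,v.max()-2)]
    uv=np.mean(mid,0); L[n]=ray(c,[uv]); print(uv)
    P=cloud(c,d)[mk]; print(np.median(P,0).round(1))
    # press base top: bounding on z=30
    B=cloud(c,d); b=mask(i,'blue')&(abs(B[...,2]-29.5)<4)&(abs(B[...,0]-645)<90)&(abs(B[...,1]+18)<90)
    q=B[b][:,:2].astype(np.float32); hull=cv2.minAreaRect(q); print('base',hull)
A=np.array([[L['scene'][1][0,0],-L['side'][1][0,0]],[L['scene'][1][0,1],-L['side'][1][0,1]]])
t=np.linalg.solve(A,(L['side'][0]-L['scene'][0])[:2]); 
print('axis xy',(L['scene'][0]+t[0]*L['scene'][1][0]).round(1),(L['side'][0]+t[1]*L['side'][1][0]).round(1))
E
python3 vial.py
```

```text
scene 91 275 282 227 240
[278.05555556 233.        ]
[638.5 -30.7  74.2]
base ((646.8522338867188, -20.464584350585938), (126.7951889038086, 130.29629516601562), 3.9754514694213867)
side 108 218 226 224 238
[222.45 230.5 ]
[628.   -6.   72.9]
base ((642.1295166015625, -9.36669921875), (128.06275939941406, 128.92636108398438), 2.213629961013794)
axis xy [635.  -25.6  70.4] [635.  -25.6  53.6]
```

```bash
python3 - <<'E'
from h import *; from m import mask
for n,p,q,roi in [('w1',[584.77,-203.54,397.58],[1,.023,-.001,-.001],(100,60,110,100)),('w3',[585.75,-208.9,144.87],[1,.025,.003,.004],(0,20,150,170))]:
    T=np.eye(4); T[:3,:3]=R.from_quat(q).as_matrix(); T[:3,3]=p; c=cam('wrist',T)
    i=cv2.imread(f'pics/{n}.png'); x,y,w,h=roi; mk=mask(i,'blue').astype(np.uint8); z=np.zeros_like(mk); z[y:y+h,x:x+w]=mk[y:y+h,x:x+w]
    k,l,st,ce=cv2.connectedComponentsWithStats(z); j=1+np.argmax([s[4] if True else 0 for s in st[1:]]); 
    v,u=np.nonzero(z); s=u+v; a=np.argmax(s); b=np.argmax(u-v)
    print(n,'front-right px',u[a],v[a],onz(c,[(u[a],v[a])],30).round(1),'back-right px',u[b],v[b],onz(c,[(u[b],v[b])],30).round(1))
    if n=='w1':
        m=(cv2.cvtColor(i,cv2.COLOR_BGR2HSV)); am=(m[...,0]>4)&(m[...,0]<18)&(m[...,1]>120); am[:, :130]=0; am[:,175:]=0; am[:100]=0; am[135:]=0
        vv,uu=np.nonzero(am); print('amber',uu.min(),uu.max(),vv.min(),vv.max())
E
python3 -c "
import cv2;i=cv2.imread('pics/w1.png')[60:160,90:210];j=cv2.imread('pics/w3.png')[30:190,0:140]
import numpy as np
a=cv2.resize(i,(360,300),interpolation=0);b=cv2.resize(j,(420,480),interpolation=0);o=np.zeros((480,780,3),np.uint8);o[:300,:360]=a;o[:,360:]=b;cv2.imwrite('pics/crop.png',o)"
```

```text
w1 front-right px 194 145 [[589.7 -88.8  30. ]] back-right px 187 73 [[710.2 -78.   30. ]]
amber 132 158 112 121
w3 front-right px 131 180 [[590.4 -91.4  30. ]] back-right px 119 45 [[707.  -87.7  30. ]]
```

View pics/crop.png

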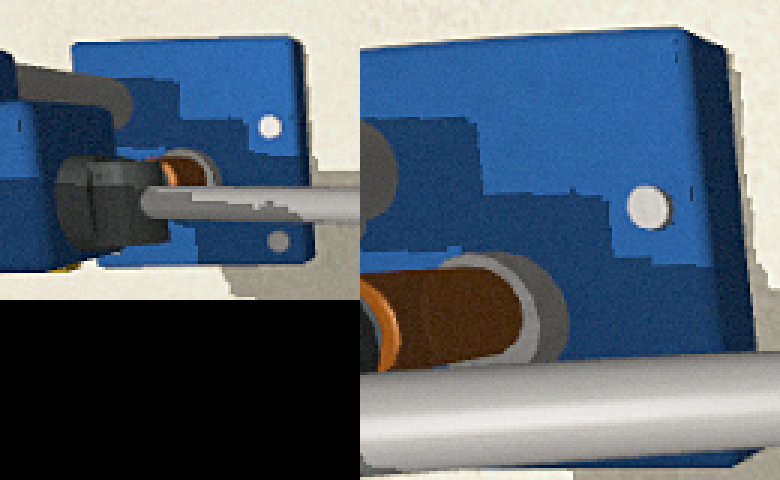

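The crop shows the base's top right corners at (187,73) and (191,148) in the first view and (110,39) and (124,185) in the second, and the vial standing upright on the anvil.

```bash
python3 - <<'E'
from h import *
for n,p,q,uv in [('w1',[584.77,-203.54,397.58],[1,.023,-.001,-.001],[(190.7,147.7),(187.3,72.7)]),('w3',[585.75,-208.9,144.87],[1,.025,.003,.004],[(124.5,185.5),(110,39)])]:
    T=np.eye(4); T[:3,:3]=R.from_quat(q).as_matrix(); T[:3,3]=p; c=cam('wrist',T)
    f,b=onz(c,uv,30); e=b-f; yaw=np.arctan2(e[1],e[0]); 
    for yw in (yaw,.049):
        M=np.array([[np.cos(yw),-np.sin(yw)],[np.sin(yw),np.cos(yw)]]); print(n,np.hypot(*e[:2]).round(1),'yaw',round(yw,3),'vial from f',(f[:2]-M@[-50,-65]).round(1),'b',(b[:2]-M@[80,-65]).round(1))
    if n=='w3': print('vial bottom edge',onz(c,[(54,133)],45))
v=np.array([632.5,-19]); yw=.049; a=np.array([np.cos(yw),np.sin(yw)]); nrm=np.array([a[1],-a[0]])
tcp=v-106*a-1.0*nrm-85*a; print(tcp); go([tcp[0],tcp[1],160],yw)
E
```

```text
w1 126.2 yaw 0.033 vial from f [632.4 -16.1] b [628.6 -16.3]
w1 126.2 yaw 0.049 vial from f [631.4 -15.4] b [627.6 -17.5]
w3 126.9 yaw 0.036 vial from f [632.4 -17.9] b [629.3 -18.1]
w3 126.9 yaw 0.049 vial from f [631.6 -17.3] b [628.5 -19.1]
vial bottom edge [[633.1332264  -32.18610575  45.        ]]
[441.68026923 -27.35645555]
row [0.0145, 0.2364, -0.0602] [0.0048, 0.0063, -0.1751] at [456.6 208.7  98.7]
```

```bash
python3 -m handwheel '[[0.002,0.03,-0.01,0.001,0.001,-0.02,0.27],[0.004,0.07,-0.03,0.002,0.003,-0.05,0.27],[0.007,0.11,-0.06,0.003,0.004,-0.08,0.27],[0.009,0.15,-0.06,0.004,0.005,-0.11,0.27],[0.011,0.19,-0.06,0.005,0.006,-0.14,0.27],[0.013,0.22,-0.06,0.005,0.006,-0.165,0.27],[0.0135,0.2355,-0.06,0.005,0.006,-0.178,0.27],[0.0135,0.2355,-0.06,0.005,0.006,-0.178,0.27],[0.0135,0.2355,-0.06,0.005,0.006,-0.178,0.27]]'; python3 tips.py w8; python3 - <<'E'
from h import *
v=np.array([631.5,-18]); yw=.046; a=np.array([np.cos(yw),np.sin(yw)]); nrm=np.array([a[1],-a[0]])
for back,z in ((85,59),(0,59)):
    tcp=v-(106+back)*a-1.0*nrm; go([*tcp,z],yw)
E
```

```text
clock: 16.38
position: [441.4, -25.5, 160.1]
ee_rot: [1.0, 0.026, 0.0, -0.001]
contact_force: [1.1, -0.7, -1.9]
gripper_width: 54.3
grasp_force: 9.8
[441.38870464 -25.53508158 160.05981796] w 54.141355876272264
[259.  23.] 6492 top 182.9 [543.6 -21.3 181.7] [543.1 -21.3] [24. 58.] 2.7 in tool [102.3   1.1 -21.5]
[204. 261.] 612 top 182.2 [ 4.426e+02 -3.000e-01  1.813e+02] [441.4  -0.5] [70.  3.] 3.0 in tool [  2.5 -25.2 -21.2]
[313. 275.] 333 top 182.3 [437.5 -53.2 181.2] [443.5 -53. ] [68.  2.] 1.8 in tool [ -5.3  27.4 -21.1]
row [-0.001, 0.0006, 0.1012] [-0.0017, -0.0013, 0.0067] at [441.5 -25.4 160.2]
row [0.084, 0.0011, 0.1013] [-0.0017, -0.0013, 0.0067] at [441.5 -25.4 160.2]
```

```bash
python3 -m handwheel '[[-0.001,0,0.03,-0.001,-0.001,0.003,0.27],[-0.001,0,0.06,-0.001,-0.001,0.006,0.27],[-0.001,0.0005,0.09,-0.0015,-0.001,0.006,0.27],[-0.001,0.0005,0.101,-0.0015,-0.001,0.006,0.27],[-0.001,0.0005,0.101,-0.0015,-0.001,0.006,0.27]]'; python3 tips.py w9; python3 - <<'E'
from h import *
v=np.array([631.5,-18]); yw=.046; a=np.array([np.cos(yw),np.sin(yw)]); nrm=np.array([a[1],-a[0]])
tcp=v-106*a-1.0*nrm; go([*tcp,59],yw)
E
```

```text
clock: 17.05
position: [440.8, -25.8, 59.3]
ee_rot: [1.0, 0.024, -0.0, 0.0]
contact_force: [0.3, 0.2, -0.5]
gripper_width: 54.4
grasp_force: 9.8
[440.78682229 -25.82425093  59.2933823 ] w 54.40912321858932
[198.  30.] 1197 top 82.1 [541.7   3.1  80.9] [541.3   3.2] [24.  6.] 10.5 in tool [102.1 -24.1 -21.6]
[319.  31.] 1225 top 82.0 [544.2 -47.1  80.8] [543.7 -47.1] [ 6. 24.] 84.4 in tool [102.3  26.1 -21.5]
[204. 257.] 731 top 81.5 [444.5  -0.6  80.5] [440.9  -0.8] [70.  3.] 3.0 in tool [  4.9 -25.  -21.2]
[312. 260.] 713 top 81.5 [445.  -52.4  80.4] [443.  -52.6] [70.  3.] 2.2 in tool [  3.   26.8 -21.1]
row [0.0843, 0.0001, 0.0011] [-0.0003, -0.0018, 0.0012] at [441.4 -25.7  60. ]
```

```bash
python3 -m handwheel '[[0.015,0,0.0005,0,-0.002,0,0.27],[0.03,0,0.0005,0,-0.002,0,0.27],[0.045,0,0.0005,0,-0.002,0,0.27],[0.06,0,0.0005,0,-0.002,0,0.27],[0.07,0,0.0005,0,-0.002,0,0.27],[0.078,0,0.0005,0,-0.002,0,0.27],[0.084,0,0.0005,0,-0.002,0,0.27],[0.084,0,0.0005,0,-0.002,0,0.27]]'; python3 tips.py w10
```

```text
clock: 18.1
position: [524.8, -22.3, 59.1]
ee_rot: [1.0, 0.023, -0.001, -0.0]
contact_force: [0.2, 0.2, -1.2]
gripper_width: 54.4
grasp_force: 9.8
[524.81189749 -22.26209874  59.08611812] w 54.6548039669812
[257.  73.] 20410 top 82.0 [626.7 -19.3  81.2] [626.3 -18.7] [24. 58.] 3.5 in tool [101.9   1.7 -22.2]
[203. 268.] 321 top 81.1 [521.6   3.3  80.2] [524.7   3.5] [70.  2.] 3.5 in tool [ -2.  -25.7 -21.1]
[313. 274.] 332 top 81.5 [521.2 -49.8  80.2] [526.6 -49.9] [69.  2.] 0.9 in tool [ -4.9  27.4 -21.1]
```

View pics/w10.png

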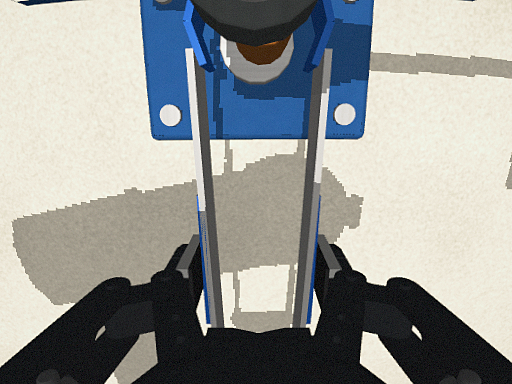

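The picture shows the vial between the jaws: amber at (263,50), jaws at (198,35) and (319,35), anvil front at (257,82).

```bash
python3 - <<'E'
from h import *; from m import mask
T=pose(); c=cam('wrist',T); i=cv2.imread('pics/w10.png'); a=mask(i,'amber'); a[100:]=0; v,u=np.nonzero(a)
for r in range(v.min(),v.max()+1,4): print(r,u[v==r].min(),u[v==r].max(),end=' | ')
print('vial front foot',onz(c,[(np.median(u[v>v.max()-3]),v.max())],45).round(1),'anvil front',onz(c,[(257,82)],45).round(1),'jaw vertex',onz(c,[(186,15),(332,15)],81).round(1), 'base front corners',onz(c,[(152,138),(363,137)],30).round(1))
E
```

```text
33 291 291 | 37 287 289 | 41 275 287 | 45 237 286 | 49 238 283 | 53 242 281 | 57 245 277 | 61 250 272 | vial front foot [[619.5 -20.2  45. ]] anvil front [[610.7 -18.5  45. ]] jaw vertex [[631.1   9.2  81. ]
 [633.6 -46.1  81. ]] base front corners [[578.   42.8  30. ]
 [584.4 -82.8  30. ]]
```

```bash
python3 -m handwheel '[[0,0,0,0,0,0,0.2],[0,0,0,0,0,0,0.12],[0,0,0,0,0,0,0.05],[0,0,0,0,0,0,0],[0,0,0,0,0,0,-0.1],[0,0,0,0,0,0,-0.3],[0,0,0,0,0,0,-0.5],[0,0,0,0,0,0,-0.5]]'; python3 tips.py w11
```

```text
clock: 19.15
position: [524.5, -22.3, 59.1]
ee_rot: [1.0, 0.023, -0.001, -0.0]
contact_force: [-1.9, 1.5, -0.2]
gripper_width: 42.1
grasp_force: 60.7
[524.54722154 -22.25929339  59.14670308] w 41.63157993314421
[257.  73.] 21606 top 30.8 [616.8 -17.8  31.2] [618.4 -17.8] [ 76. 128.] 2.6 in tool [92.4 -0.2 27.8]
[301. 269.] 309 top 81.1 [528.4 -43.7  78.9] [526.7 -43.7] [69.  2.] 5.0 in tool [  2.9  21.6 -19.8]
[217. 260.] 541 top 79.1 [525.3  -2.9  78. ] [524.   -2.6] [69.  3.] 0.1 in tool [  1.6 -19.3 -18.9]
```

```bash
python3 -m handwheel '[[0,0,-0.003,0,0,0,-0.5],[0,0,-0.006,0,0,0,-0.5],[0,0,-0.009,0,0,0,-0.5],[-0.01,0,-0.009,0,0,0,-0.5],[-0.025,0,-0.009,0,0,0,-0.5],[-0.045,0,-0.009,0,0,0,-0.5],[-0.065,0,-0.009,0,0,0,-0.5],[-0.085,0,-0.009,0,0,0,-0.5],[-0.1,0,-0.009,0,0,0,-0.5],[-0.1,0,-0.009,0,0,0,-0.5]]'; python3 tips.py w12
```

```text
clock: 20.45
position: [423.4, -27.1, 68.4]
ee_rot: [1.0, 0.023, -0.001, -0.0]
contact_force: [0.5, 0.3, -1.3]
gripper_width: 41.8
grasp_force: 60.8
[423.35312052 -27.12508615  68.35448609] w 41.63934171678797
[225.  38.] 619 top 88.3 [523.9  -9.5  87.1] [524.4  -9.4] [25.  5.] 10.9 in tool [101.3 -12.9 -18.9]
[293.  39.] 605 top 88.3 [524.9 -37.4  87.1] [525.6 -37.7] [ 5. 25.] 83.0 in tool [100.9  15.  -18.9]
[217. 255.] 606 top 88.0 [426.7  -7.8  87.1] [423.5  -7.7] [ 3. 70.] 89.6 in tool [  4.2 -19.2 -18.8]
[301. 241.] 149 top 89.8 [435.5 -47.9  87.8] [438.6 -48. ] [44.  1.] 3.8 in tool [ 11.1  21.3 -19.5]
[301. 304.] 130 top 98.4 [414.5 -49.2  93.6] [414.8 -49.2] [2. 0.] 5.6 in tool [ -9.9  21.6 -25.3]
```

View pics/w12.png

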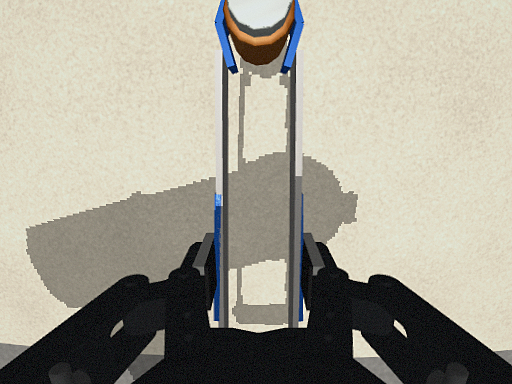

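The picture shows the capped vial standing upright in the jaws at (259,30), out of the press.

```bash
python3 -m handwheel '[[-0.005,0,-0.015,0,0,0,-0.5],[-0.015,0,-0.04,0,0,0,-0.5],[-0.025,0,-0.065,0,0,0,-0.5],[-0.03,0,-0.09,0,0,0,-0.5],[-0.03,0,-0.11,0,0,0,-0.5],[-0.03,0,-0.12,0,0,0,-0.5],[-0.03,0,-0.12,0,0,0,-0.5],[-0.03,0,-0.12,0,0,0,-0.5],[-0.03,0,-0.12,0,0,0,-0.5],[-0.03,0,-0.12,0,0,0,-0.5]]'; python3 - <<'E'
from h import *; from m import mask
i,d=get_image('side'); cv2.imwrite('pics/sideF.png',i); c=cam('side'); P=cloud(c,d); m=mask(i,'amber')&(abs(P[...,0]-500)<60)&(abs(P[...,1]+27)<60)&(P[...,2]>60); print(m.sum(),np.percentile(P[m],[5,50,95],0).round(0).tolist())
print(read_state()['gripper_width'],read_state()['contact_force'],read_state()['joint_vel'].round(3),read_state()['position'],read_state()['ee_rot'])
E
```

```text
clock: 21.75
position: [394.7, -28.4, 187.8]
ee_rot: [1.0, 0.023, -0.001, -0.0]
contact_force: [0.5, 0.3, -1.2]
gripper_width: 41.8
grasp_force: 61.0
50 [[491.0, -23.0, 189.0], [500.0, -11.0, 215.0], [510.0, -9.0, 220.0]]
41.88840402833517 [ 0.44123935  0.52786846 -2.47173392] [ 0.001 -0.005  0.002 -0.    -0.     0.001] [394.74813082 -28.35449895 187.89281192] [ 9.99732984e-01  2.30891592e-02 -9.20534316e-04 -6.71134774e-05]
```

View pics/sideF.png

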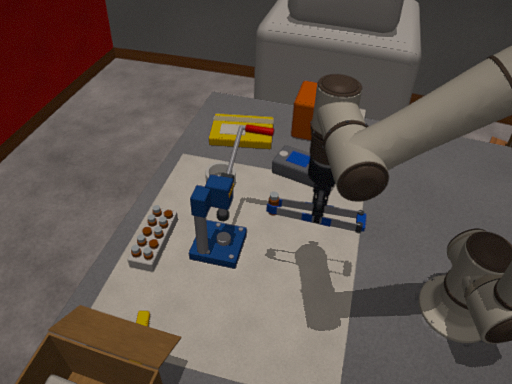

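The side picture shows the vial upright in the tongs at (273,203), well above the bench and clear of the press. The lever is up at (260,129) and the other things are undisturbed, so I hand in.

```bash
python3 -c "
from bench import job_done
print(job_done())"
```

```text
the job is handed in; nothing more can be done
None
```

I pulled the lever down to its stop and eased it back up to the top. The tongs now hold the vial upright and still, its base an estimated 170 mm above the bench and clear of the press. The job is handed in at about 22 s on the clock; no verdict was returned.

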